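# Slide the mandrel case into its dock and bolt it in

## Task

Push the heavy upright wooden mandrel case across the bench into its low-railed dock until it is fully home and square against the dock's back stop, then push the brass keeper bolt fully across in front of it. The case is tall and tips easily, so push it low near its base: it must slide flat on the bench, never lifted or tipped, and the barrel, jar, pad-seating tool and screwdriver must be left where they are.

Things in the scene. Friction and masses are not known exactly. Their poses are not given: they have to be found in the camera images.
- case: Upright dark wood case of steel mandrels, 0.65-0.95 kg, loose, on a base board 96 mm deep (x), 90 wide (y), 24 thick. Tower 60 deep, 90 wide, to 140 mm up, at the board's +x end, so a 36 mm toe ledge juts at -x; brass handle to 164 mm. Origin: mid-underside. x points into the dock within 15 deg at the start. Pushed in +x on the board's edge it slides (3-7 N); pushed in its upper half it tips.
- dock: Low wooden U fixed to the bench, open to its -x. Origin at bench level where the centre of the case's underside belongs when home; x points into the dock. Back stop face at x=+48 mm, 24 mm tall. Side rails 14 mm tall, inner faces at y=-55 and +55 mm (10 mm play a side) up to x=-72 mm, then flaring out to x=-108, y=+-72 mm. No floor: the case slides on the bench.
- keeper (a joint): Brass slide bolt on the dock's +y side, 0 (drawn back, clear of the mouth) to 0.060 m (fully across), moving along dock -y; needs about 2 N and stays where left. Starts at 0 to 0.008. Bar at dock x=-68 to -57 mm, 14 to 24 mm above the bench; it passes in front of the case only when that is home.
- keeper_post (a point): On the axis of the upright brass post of the bolt, 44 mm above the bench; post 12 mm thick, top at 64 mm, 16 mm cap. At joint value q it is at dock x=-62.5 mm, y=155 mm-q. Push it to dock -y from its +y side. The bar goes on 10 mm beyond the post (top 24 mm above the bench); the fixed wooden bed below (12 mm tall, 30 mm wide) reaches dock y=187 mm.
- barrel: Black grenadilla clarinet barrel with nickel rings standing upright, 34 mm in diameter, 66 mm tall, origin at the centre of its underside. Bystander on the right side of the dock.
- jar: Squat amber glass jar, 56 mm in diameter, 62 mm tall, origin at the centre of its underside. Bystander behind the dock's stop.
- seater: Pad-seating tool lying on the bench along its own x, 150 mm long and 24 mm thick, rosewood handle and flat steel tip, origin about mid-length. Bystander to the right of the barrel.
- driver: Small screwdriver lying on the bench, 150 mm long, along its own x. Bystander to the far left, near the vise.
Mind the look-alikes: they are no part of the job. What is shaped like the case but green or orange is not meant.

How it is judged:
By the outcome, as a careful person would: the job done as asked, in the order asked, and still so for the second after the job is handed in, with the robot touching nothing.
It also fails if it takes over 56 s, if anything falls off the work surface, if the arm or the gripper's body presses on something with over 40 N, if the wrist force passes 120 N, or if a joint passes its speed limit or range.

## Robot

A 6-joint arm with a two-finger parallel gripper is mounted at the origin on the work surface. World frame = base frame: x ahead of the robot, y to its left, z up, the work surface at z = 0. Lengths are in mm, angles in rad, forces in N, time in s.
With the tool pointing down it reaches from about 275 to 850 mm from the base axis. Payload 5.2 kg.
Tool frame: the origin (TCP) lies at the very end of the fingers, on their centre line; the grasp point (between the pads) lies bot.tcp_to_grasp behind it (bot.tcp_to_grasp is the distance from the TCP to the grasp point, in mm); z points along the fingers, y is the line along which they close (so a half turn about z gives the same grasp; the last joint's range is limited). The gripper opens to 85 mm and grips with 20 to 120 N. Pads are 22 mm wide; open, the fingers measure 114 mm over their backs; the gripper's body (76 mm by 85 mm) begins 54 mm behind the grasp point. The pads swing forward as they close: fully open they stand 13 mm farther back than shut.
Start: joints at [1.035, 0.259, 1.535, -0, 1.348, -0.203], TCP at [179.658, 519.835, 231.31] pointing down, gripper open.
Joint ranges: [-3.14, 3.14], [-0.91, 2.08], [0.19, 2.58], [-1.22, 4.36], [0.22, 2.71], [-3.12, 3.12]. Speed limits (rad/s): [2.57, 2.57, 3.14, 3.14, 3.14, 3.14].

## Interface

Orientations are given as a unit quaternion [x, y, z, w].
In Python, from rig import bot gives the robot as it stands.
- The arm moves only by the tool servo_tool, never from a script. Its argument "commands" is a list of rows, each a list of 5 numbers: the finger opening in m, from 0 to 0.0854, then the shift along the tool's x, y, z in m, then the turn about the tool's z in degrees. A call has 1 to 20 rows; each row shifts and turns the commanded pose from where the row before left it, along the tool's axes as they then stand; what a row does not reach is not made up. A row lasts 1/8 s, in which the tool goes at most 62.5 mm and 10.7 degrees, less where a joint would pass 70% of its speed; a pose out of reach is approached as far as the arm can. A call with a gripper value outside its range is refused whole. The fingers move at their own pace and stop on an object; "squeeze" is the grip in N (left out, the last holds). Time passes only in rows, so rows that do not move let the fingers close. It gives the time, the measured TCP pose, the force, the opening and the grip force at its end, in the units of the state.
- bot.read_state(): the state, without advancing time (a new reading comes with each control period).
- bot.grab_frame(name): name is "scene" or "top" or "wrist"; returns the picture (420x560x3 uint8, blue, green, red); there is no depth.
- bot.camera_params(name): a dict with "fx", "fy", "cx", "cy" (pixels), "k1" (the pictures are not rectified: a ray, as slopes to the right and down, at radius r is drawn at 1 + k1 r^2 times it, then the intrinsics apply), "eye" and "rotation" of the camera in the world. Camera axes: x right, y down, z forward; pixel columns grow to the right and rows downward; lengths in mm; the calibration is good to about 2 mm. A picture is of the moment at which its call begins: read the wrist's pose just before it. camera_params takes no time and is no camera call; for the wrist camera it gives the pose at the moment of the call.
- bot.close_job(): hands the job in; it is judged then, once.
The state is a dict: "clock": time; "joints": joint angles; "joint_vel": joint speeds; "tau": joint torques, N m; "tool_pos": TCP position; "orientation": TCP orientation; "ft_force": force on the tool from outside, world axes, zero at the start; "torque": the same for the moment, N m; "width": finger opening in mm; "grip_force": force on a finger pad.
Only numpy, scipy, OpenCV 4.12 (cv2) and the standard library are available. Lean on these libraries where they do the work, as an engineer would, in place of code of your own. Each camera call takes 0.05 s, during which the arm holds its last target. There are 200 camera calls.

## Working session

There is one attempt and no reset: what is moved stays moved. The work goes in short steps, Python scripts to look and compute and a tool call to move; the robot and the scene stay as the last step left them, time stands still between calls to the robot, and variables do not carry over. Pictures are saved under pics/ and viewed, at most 10 in all, crops included, and the job is handed in when it is done.

Besides the shell and the picture viewer there is one more tool, called in YAML: its name, and indented under it one key for each argument. servo_tool: Moves the arm, as the interface text tells. Its arguments: {"type":"object","properties":{"commands":{"type":"array","items":{"type":"array","items":{"type":"number"}}},"squeeze":{"type":"number"}},"required":["commands"]}

```bash
mkdir -p pics; cat > h.py <<'E'
import numpy as np, cv2
from rig import bot
def K(p): return np.array([[p["fx"],0,p["cx"]],[0,p["fy"],p["cy"]],[0,0,1.]])
def ray(p,u,v):
    d=np.array([(u-p["cx"])/p["fx"],(v-p["cy"])/p["fy"]]);s=d.copy()
    for _ in range(30): s=d/(1+p["k1"]*(s@s))
    return np.array(p["rotation"]).reshape(3,3)@np.array([s[0],s[1],1.])
def at(p,u,v,z):
    r=ray(p,u,v);e=np.array(p["eye"]);return e+r*(z-e[2])/r[2]
def proj(p,X):
    c=np.array(p["rotation"]).reshape(3,3).T@(np.array(X,float)-p["eye"]);s=c[:2]/c[2];s=s*(1+p["k1"]*(s@s))
    return s*[p["fx"],p["fy"]]+[p["cx"],p["cy"]]
E
python3 - <<'E'
from h import *
a=bot.grab_frame("top");b=bot.grab_frame("scene")
cv2.imwrite("pics/top.png",a);cv2.imwrite("pics/scene.png",b)
for n in("top","scene"):print(bot.camera_params(n))
print(bot.read_state(),bot.tcp_to_grasp)
E
```

```text
{'fx': 393.3339315711867, 'fy': 393.3339315711867, 'cx': 281.7738142784791, 'cy': 207.71812543098622, 'k1': -0.1058015366881835, 'eye': array([478.6695384 ,  16.17071811, 975.22744013]), 'rotation': array([ 0.71589538, -0.69610449,  0.04035951, -0.03610334])}
{'fx': 449.46699032515966, 'fy': 449.46699032515966, 'cx': 272.39980858858985, 'cy': 211.04971323718354, 'k1': -0.04488620550426036, 'eye': array([1303.97418384,  607.71225151,  713.13825355]), 'rotation': array([ 0.39152752,  0.79216743, -0.42096596, -0.20485271])}
{'clock': 0.1, 'joints': array([ 1.03519665e+00,  2.59281971e-01,  1.53603747e+00,  3.71081011e-05,
        1.34800127e+00, -2.02775428e-01]), 'joint_vel': array([ 0.00025701, -0.0017551 , -0.00167372,  0.00086795,  0.00062366,
        0.00230421]), 'tau': array([ 3.69726578e-03, -4.46972823e+01, -2.91251063e+01, -2.71176586e-04,
        6.15340483e-03,  1.60458211e-05]), 'tool_pos': array([179.38322259, 519.39288469, 230.52584011]), 'orientation': array([ 1.65649108e-01,  9.86184377e-01, -7.99279883e-04, -3.28663396e-04]), 'ft_force': array([ 0.24131891,  0.22708606, -0.39006794]), 'torque': array([-0.02551784, -0.00349428,  0.01002904]), 'grip_force': 0.0, 'width': 85.15488567853244} 18.700000000000003
```

View pics/top.png

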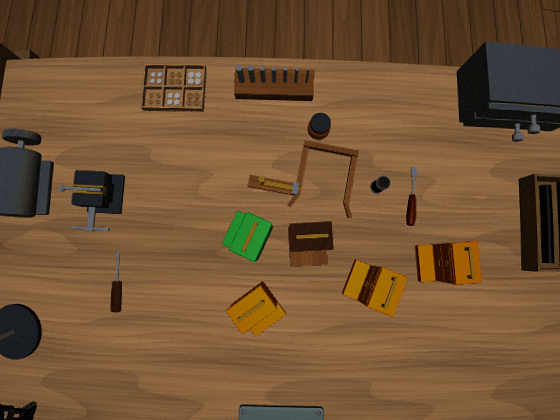

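View pics/scene.png

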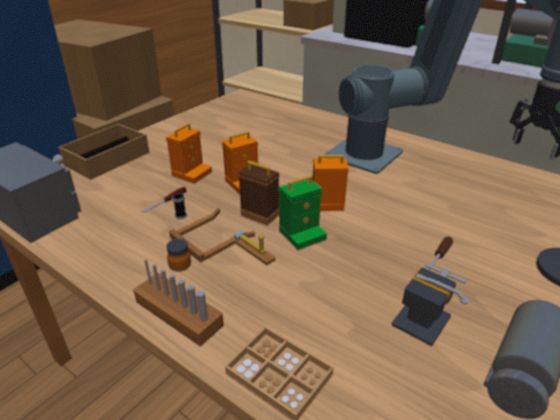

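The dark wood case is at about (311,243) in the top view, with its toe toward the robot. The look-alikes are green at (248,236) and orange at (256,308), (375,288) and (448,262), so the only dark-wood one is the case meant. The dock's U is at about (325,180), with the keeper on its left at (273,185). I'll confirm this in an enlarged crop.

```bash
sed -i 's/np.array(p\["rotation"\]).reshape(3,3)/R(p)/; 2a from scipy.spatial.transform import Rotation as Ro\ndef R(p): return Ro.from_quat(p["rotation"]).as_matrix()' h.py
python3 - <<'E'
from h import *
a=cv2.imread("pics/top.png")[130:280,235:435]
cv2.imwrite("pics/crop.png",cv2.resize(a,None,fx=4,fy=4,interpolation=cv2.INTER_CUBIC))
E
```

```text
(no output)
```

View pics/crop.png

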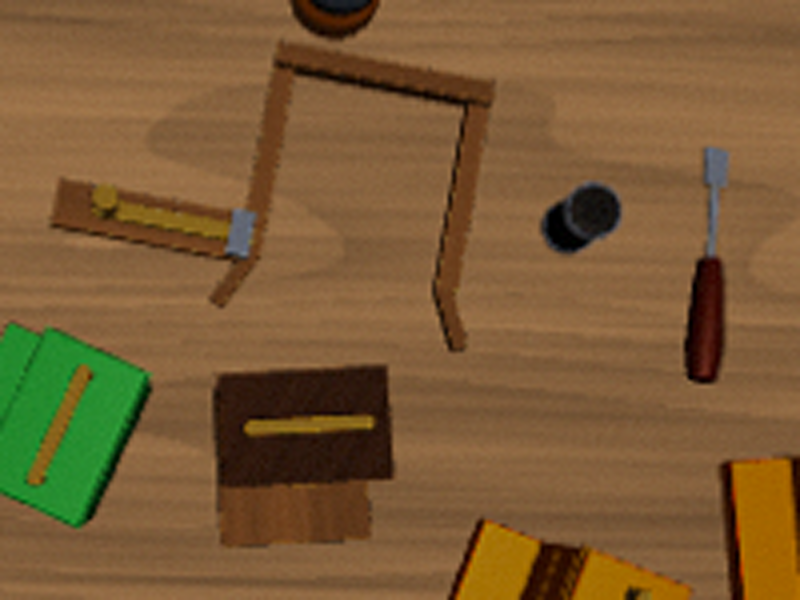

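```bash
cat > fit.py <<'E'
from h import *
from scipy.optimize import least_squares
def fit(p,pts,x0):
    # pts: (local x,y,z,u,v); None u -> ignore
    def W(s,P):
        c,n=np.cos(s[2]),np.sin(s[2]);return [s[0]+c*P[0]-n*P[1],s[1]+n*P[0]+c*P[1],P[2]]
    f=lambda s:np.concatenate([proj(p,W(s,P))-P[3:] for P in pts])
    r=least_squares(f,x0,x_scale=[10,10,.1]);return r.x,r.fun.reshape(-1,2).round(1)
E
python3 - <<'E'
from fit import *
p=bot.camera_params("top")
q=lambda u,v:(235+(u+.5)/4-.5,130+(v+.5)/4-.5)
case=[(48,45,140,*q(216,376)),(48,-45,140,*q(387,366)),(-12,-45,140,*q(393,478)),(-12,45,140,*q(218,487)),(-48,45,24,*q(221,545)),(-48,-45,24,*q(371,538))]
s,r=fit(p,case,[380,0,0]);print("case",s[:2],np.degrees(s[2]),r.tolist())
dock=[(48,55,24,*q(293,68)),(48,-55,24,*q(470,104)),(-72,-55,14,*q(434,288)),(-72,55,14,*q(256,258)),(-108,72,14,*q(212,302)),(-108,-72,14,*q(450,350))]
s,r=fit(p,dock,[520,0,0]);print("dock",s[:2],np.degrees(s[2]),r.tolist())
c,n=np.cos(s[2]),np.sin(s[2])
X=at(p,*q(104,200),64)[:2]-s[:2];print("post in dock",c*X[0]+n*X[1],-n*X[0]+c*X[1])
for nm,u,v,z in(("barrel",594,210,66),("jar",340,-10,62),("greencorner",80,526,140),("green2",150,375,140),("orangetoe",482,520,140)):print(nm,at(p,*q(u,v),z))
E
```

```text
case [492.57789027 -52.02627296] 4.5079400500495055 [[0.1, -0.5], [-0.5, -0.1], [-0.2, 0.0], [1.1, 0.0], [-0.2, 0.4], [-0.4, 0.2]]
dock [681.48707378 -95.60267737] -9.908933152355141 [[0.4, -0.7], [-0.5, -0.9], [-0.8, 0.6], [0.1, -0.8], [1.5, 1.0], [-0.7, 0.7]]
post in dock -65.63161203288132 150.1031954008149
barrel [ 645.15193793 -225.81269973   66.        ]
jar [775.30863238 -73.53125889  62.        ]
greencorner [454.56622795  66.49930985 140.        ]
green2 [535.38124949  31.98212788 140.        ]
orangetoe [ 463.2011828  -146.14397251  140.        ]
```

servo_tool:
  commands:
    - [0.05,0,0,0,-8]
    - [0.05,0,0,0,-8]
    - [0.05,0,0,0,-7.6]
    - [0.05,-0.0072,-0.025,0,0]
    - [0.05,-0.0144,-0.0495,0,0]
    - [0.05,-0.0144,-0.0495,0,0]
    - [0.05,-0.0144,-0.0495,0,0]
    - [0.05,-0.0144,-0.0495,0,0]
    - [0.05,-0.0144,-0.0495,0,0]
    - [0.05,-0.0144,-0.0495,0,0]
    - [0.05,-0.0144,-0.0495,0,0]
    - [0.05,-0.0144,-0.0495,0,0]
    - [0.05,-0.0144,-0.0495,0,0]
    - [0.05,-0.0144,-0.0495,0,0]
    - [0.05,-0.0144,-0.0495,0,0]
    - [0.05,-0.0072,-0.025,0,0]
    - [0.05,0,0,0,0]

```text
clock: 2.22
tool_pos: [399.1, -60.6, 230.9]
orientation: [-0.038, 0.999, 0.0, -0.0]
ft_force: [0.2, 0.4, 0.2]
width: 50.0
grip_force: 0.0
```

```bash
python3 - <<'E'
from h import *
cv2.imwrite("pics/w1.png",bot.grab_frame("wrist"));cv2.imwrite("pics/t1.png",bot.grab_frame("top"))
s=bot.read_state();print(s["clock"],s["tool_pos"],s["width"],Ro.from_quat(s["orientation"]).as_matrix().round(3).tolist())
E
```

```text
2.325 [398.27920939 -58.57742313 230.89275974] 50.18543980058767 [[-0.997, -0.078, -0.001], [-0.078, 0.997, 0.001], [0.001, 0.001, -1.0]]
```

View pics/w1.png

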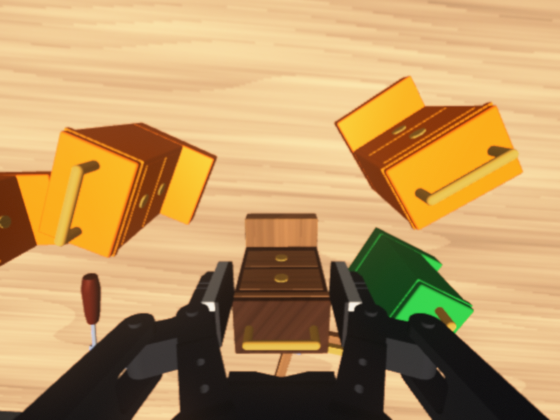

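```bash
python3 - <<'E'
from h import *
p=bot.camera_params("wrist")
for u,v in((246,214),(317,214)):print(at(p,u,v,24))
print(p["eye"])
for z in (0,24):print(proj(p,[398.3,-58.6,z]))
E
```

```text
[439.89340029 -97.1776612   24.        ]
[433.23725404 -11.48187823  24.        ]
[314.78137638 -64.59151447 372.70498071]
[280.44731909 178.43723162]
[280.42202059 182.95987922]
```

servo_tool:
  commands:
    - [0.05,0,0,0.03,0]
    - [0.05,0,0,0.05,0]
    - [0.05,0,0,0.05,0]
    - [0.05,0,0,0.05,0]
    - [0.05,0,0,0.03,0]
    - [0.05,0,0,0.013,0]
    - [0.05,0,0,0,0]
    - [0.05,-0.008,0,0,0]
    - [0.05,-0.008,0,0,0]
    - [0.05,-0.004,0,0,0]
    - [0.05,0,0,0,0]
    - [0.05,0,0,0,0]

```text
clock: 3.82
tool_pos: [418.6, -57.5, 8.3]
orientation: [-0.04, 0.999, 0.0, -0.0]
ft_force: [0.1, 0.6, -0.2]
width: 50.1
grip_force: 0.0
```

servo_tool:
  commands:
    - [0.05,-0.003,0,0,0]
    - [0.05,-0.003,0,0,0]
    - [0.05,-0.003,0,0,0]
    - [0.05,0,0,0,0]

```text
clock: 4.32
tool_pos: [428.1, -56.9, 8.3]
orientation: [-0.04, 0.999, -0.0, 0.0]
ft_force: [0.3, -0.2, 0.6]
width: 49.9
grip_force: 0.0
```

```bash
cat > plan.py <<'E'
import numpy as np
# case-frame path in steps: slip-free S curve; print tool increments
def sim(x,y,th,steps,off=59):
    out=[]
    T=lambda:(x-off*np.cos(th),y-off*np.sin(th))
    for ds,dth in steps:
        t0=T();th0=th
        m=th+np.radians(dth)/2
        x+=ds*np.cos(m);y+=ds*np.sin(m);th+=np.radians(dth);t1=T()
        d=np.array(t1)-t0;ex=np.array([-np.cos(th0),-np.sin(th0)]);ey=np.array([-np.sin(th0),np.cos(th0)])
        out.append((round(d@ex,1),round(d@ey,1),-dth))
    return out,(round(x,1),round(y,1),round(np.degrees(th),1))
E
python3 - <<'E'
from plan import *
o,e=sim(-193.6,10.4,np.radians(14.4),[(5,-2.4)]*10+[(5,0)]*6)
print(o,e)
E
```

```text
[(np.float64(-5.1), np.float64(2.4), 2.4), (np.float64(-5.1), np.float64(2.4), 2.4), (np.float64(-5.1), np.float64(2.4), 2.4), (np.float64(-5.1), np.float64(2.4), 2.4), (np.float64(-5.1), np.float64(2.4), 2.4), (np.float64(-5.1), np.float64(2.4), 2.4), (np.float64(-5.1), np.float64(2.4), 2.4), (np.float64(-5.1), np.float64(2.4), 2.4), (np.float64(-5.1), np.float64(2.4), 2.4), (np.float64(-5.1), np.float64(2.4), 2.4), (np.float64(-5.0), np.float64(-0.0), 0), (np.float64(-5.0), np.float64(0.0), 0), (np.float64(-5.0), np.float64(-0.0), 0), (np.float64(-5.0), np.float64(0.0), 0), (np.float64(-5.0), np.float64(-0.0), 0), (np.float64(-5.0), np.float64(0.0), 0)] (np.float64(-114.4), np.float64(7.5), np.float64(-9.6))
```

servo_tool:
  commands:
    - [0.05,-0.002,0,0,0]
    - [0.05,-0.002,0,0,0]
    - [0.05,-0.002,0,0,0]
    - [0.05,0,0,0,0]

```text
clock: 4.82
tool_pos: [433.6, -56.3, 8.2]
orientation: [-0.04, 0.999, 0.0, -0.0]
ft_force: [-1.2, 0.2, 1.1]
width: 50.1
grip_force: 0.5
```

servo_tool:
  commands:
    - [0.05,-0.002,0,0,0]
    - [0.05,-0.002,0,0,0]
    - [0.05,0,0,0,0]

```text
clock: 5.2
tool_pos: [435.4, -55.6, 8.0]
orientation: [-0.04, 0.999, 0.001, -0.002]
ft_force: [-7.3, -1.5, 5.5]
width: 50.1
grip_force: 3.7
```

servo_tool:
  commands:
    - [0.05,-0.005,0.0024,0,2.4]
    - [0.05,-0.005,0.0024,0,2.4]
    - [0.05,-0.005,0.0024,0,2.4]
    - [0.05,-0.005,0.0024,0,2.4]
    - [0.05,-0.005,0.0024,0,2.4]
    - [0.05,-0.005,0.0024,0,2.4]
    - [0.05,-0.005,0.0024,0,2.4]
    - [0.05,-0.005,0.0024,0,2.4]
    - [0.05,-0.005,0.0024,0,2.4]
    - [0.05,-0.005,0.0024,0,2.4]
    - [0.05,0,0,0,0]

```text
clock: 6.58
tool_pos: [488.1, -36.9, 7.7]
orientation: [0.169, 0.986, 0.0, -0.002]
ft_force: [-4.6, 1.8, 1.6]
width: 49.8
grip_force: 2.3
```

```bash
python3 - <<'E'
from h import *
a=bot.grab_frame("top");w=bot.grab_frame("wrist")
c=cv2.resize(a[130:280,235:435],None,fx=3,fy=3,interpolation=cv2.INTER_CUBIC)
w=cv2.resize(w,None,fx=.5,fy=.5)
m=np.zeros((600,800,3),np.uint8);m[:450,:600]=c;w2=w[:,:280];m[450-60:600,600-80:800]=w2[0:210,:280];cv2.imwrite("pics/m2.png",m)
print(bot.read_state()["tool_pos"],Ro.from_quat(bot.read_state()["orientation"]).as_matrix()[:2,0])
E
```

```text
[488.30152765 -37.14812488   7.76867651] [-0.94299221  0.33280197]
```

View pics/m2.png

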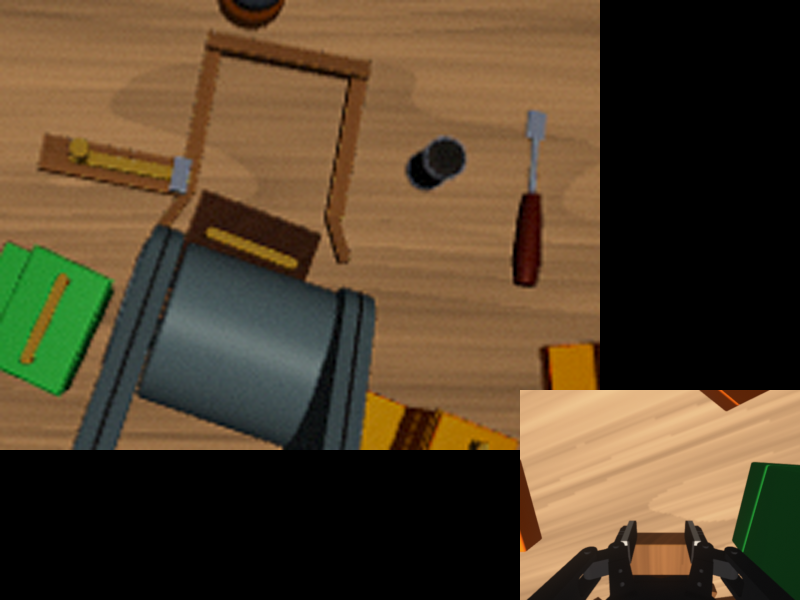

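```bash
cat > cf.py <<'E'
from fit import *
D=(681.5,-95.6,np.radians(-9.9))
def dock(X,Y):
    c,n=np.cos(D[2]),np.sin(D[2]);a,b=X-D[0],Y-D[1];return c*a+n*b,-n*a+c*b
E
python3 - <<'E'
from cf import *
p=bot.camera_params("top");q=lambda u,v:(235+(u+.5)/3-.5,130+(v+.5)/3-.5)
s,r=fit(p,[(48,45,140,*q(204,192)),(48,-45,140,*q(320,235))],[550,-60,-.3])
print(s[:2],np.degrees(s[2]),r,dock(*s[:2]),dock(488.3,-37.1), 488.3+59*.943,-37.1-59*.333)
E
```

```text
[541.33787494 -57.90742141] -18.852135425958355 [[-0.4 -0.1]
 [ 0.4  0.1]] (np.float64(-144.55546769967506), np.float64(13.033362643476888)) (np.float64(-200.38097417944775), np.float64(24.41219340607234)) 543.937 -56.747
```

servo_tool:
  commands:
    - [0.05,-0.005,0,0,0]
    - [0.05,-0.005,0,0,0]
    - [0.05,-0.005,0,0,0]
    - [0.05,-0.005,0,0,0]
    - [0.05,-0.005,0,0,0]
    - [0.05,-0.005,0,0,0]
    - [0.05,-0.005,0,0,0]
    - [0.05,-0.005,0,0,0]
    - [0.05,-0.005,0,0,0]
    - [0.05,-0.005,0,0,0]
    - [0.05,-0.005,0,0,0]
    - [0.05,-0.005,-0.0006,0,-0.6]
    - [0.05,0,0,0,0]

```text
clock: 8.3
tool_pos: [547.1, -58.8, 8.5]
orientation: [0.164, 0.986, -0.0, 0.001]
ft_force: [-1.1, 0.2, -1.0]
width: 49.9
grip_force: 0.9
```

```bash
python3 - <<'E'
from cf import *
a=bot.grab_frame("top")
cv2.imwrite("pics/m3.png",cv2.resize(a[130:280,235:435],None,fx=4,fy=4,interpolation=cv2.INTER_CUBIC))
s=bot.read_state();R_=Ro.from_quat(s["orientation"]).as_matrix()[:2,0];t=s["tool_pos"]
print(t,R_,dock(*t[:2]),np.degrees(np.arctan2(-R_[1],-R_[0]))+9.9)
E
```

```text
[547.14708674 -58.83259357   8.63787881] [-0.94628068  0.32333957] (np.float64(-138.67369496066698), np.float64(13.120739476458755)) -8.965051867523874
```

View pics/m3.png

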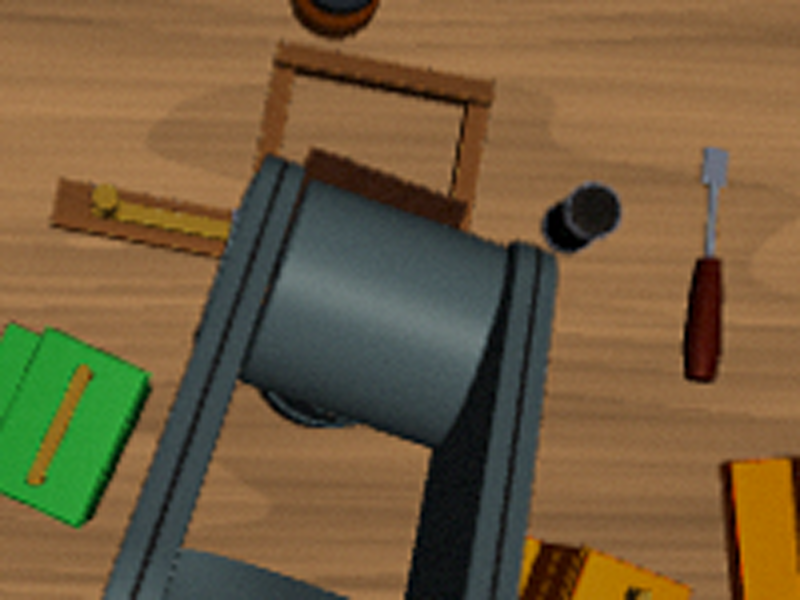

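```bash
python3 - <<'E'
from cf import *
p=bot.camera_params("top");q=lambda u,v:(235+(u+.5)/4-.5,130+(v+.5)/4-.5)
s,r=fit(p,[(48,45,140,*q(314,149)),(48,-45,140,*q(470,202))],[600,-60,-.3])
print(s[:2],np.degrees(s[2])+9.9,r,dock(*s[:2]))
from plan import *
print(sim(-82,3.5,np.radians(-9),[(5,1.1)]*8)[0][:2],sim(-82,3.5,np.radians(-9),[(5,1.1)]*8)[1])
E
```

```text
[601.23736376 -81.30567855] -7.3917459184784295 [[-0.2 -0.1]
 [ 0.2  0.1]] (np.float64(-81.52508133016056), np.float64(0.281986539132312))
[(np.float64(-5.0), np.float64(-1.1), -1.1), (np.float64(-5.0), np.float64(-1.1), -1.1)] (np.float64(-42.2), np.float64(0.3), np.float64(-0.2))
```

servo_tool:
  commands:
    - [0.05,-0.004,-0.001,0,-1.1]
    - [0.05,-0.004,-0.001,0,-1.1]
    - [0.05,-0.004,-0.001,0,-1.1]
    - [0.05,-0.004,-0.001,0,-1.1]
    - [0.05,-0.004,-0.001,0,-1.1]
    - [0.05,-0.004,-0.001,0,-1.1]
    - [0.05,-0.004,-0.001,0,-1.1]
    - [0.05,-0.004,-0.001,0,-1.2]
    - [0.05,-0.005,0,0,0]
    - [0.05,-0.005,0,0,0]
    - [0.05,-0.005,0,0,0]
    - [0.05,-0.005,0,0,0]
    - [0.05,-0.005,0,0,0]
    - [0.05,0,0,0,0]

```text
clock: 10.1
tool_pos: [599.5, -78.7, 8.5]
orientation: [0.087, 0.996, -0.0, -0.0]
ft_force: [-3.6, 0.5, 1.3]
width: 49.9
grip_force: 2.0
```

```bash
python3 - <<'E'
from cf import *
s=bot.read_state();R_=Ro.from_quat(s["orientation"]).as_matrix()[:2,0];t=s["tool_pos"]
print(t,R_,dock(*t[:2]),np.degrees(np.arctan2(-R_[1],-R_[0]))+9.9,s["ft_force"])
E
```

```text
[599.48869879 -78.74581854   8.5419601 ] [-0.98499358  0.17259092] (np.float64(-83.68782192331727), np.float64(2.503082112436873)) -0.038495273854762146 [-3.57689606  0.46721992  1.2526214 ]
```

servo_tool:
  commands:
    - [0.05,-0.005,0,0,0]
    - [0.05,-0.005,0,0,0]
    - [0.05,-0.004,0,0,0]
    - [0.05,-0.003,0,0,0]
    - [0.05,-0.003,0,0,0]
    - [0.05,0,0,0,0]

```text
clock: 10.85
tool_pos: [618.7, -82.1, 8.5]
orientation: [0.087, 0.996, 0.0, -0.001]
ft_force: [-4.7, 0.8, 3.1]
width: 50.4
grip_force: 2.6
```

servo_tool:
  commands:
    - [0.05,-0.0015,0,0,0]
    - [0.05,-0.0015,0,0,0]
    - [0.05,0,0,0,0]

```text
clock: 11.22
tool_pos: [621.3, -82.5, 8.5]
orientation: [0.087, 0.996, 0.0, -0.001]
ft_force: [-5.9, 1.0, 3.8]
width: 50.3
grip_force: 3.1
```

servo_tool:
  commands:
    - [0.05,-0.001,0,0,0]
    - [0.05,-0.001,0,0,0]
    - [0.05,0,0,0,0]

```text
clock: 11.6
tool_pos: [623.1, -82.8, 8.5]
orientation: [0.087, 0.996, 0.0, -0.001]
ft_force: [-5.8, 1.1, 3.6]
width: 49.8
grip_force: 3.3
```

servo_tool:
  commands:
    - [0.05,-0.001,0,0,0]
    - [0.05,-0.001,0,0,0]
    - [0.05,0,0,0,0]

```text
clock: 11.98
tool_pos: [624.4, -83.1, 8.5]
orientation: [0.087, 0.996, 0.0, -0.002]
ft_force: [-8.3, 0.8, 5.2]
width: 50.0
grip_force: 4.3
```

servo_tool:
  commands:
    - [0.05,-0.001,0,0,0]
    - [0.05,-0.001,0,0,0]
    - [0.05,0,0,0,0]

```text
clock: 12.35
tool_pos: [624.4, -83.0, 8.5]
orientation: [0.086, 0.996, 0.0, -0.004]
ft_force: [-15.1, 1.6, 9.9]
width: 50.1
grip_force: 7.2
```

servo_tool:
  commands:
    - [0.05,-0.001,0,0,0]
    - [0.05,0,0,0,0]
    - [0.05,0,0,0,0]

```text
clock: 12.72
tool_pos: [624.5, -83.0, 8.5]
orientation: [0.086, 0.996, 0.0, -0.005]
ft_force: [-16.2, 1.8, 12.9]
width: 49.9
grip_force: 8.6
```

```bash
python3 - <<'E'
from cf import *
s=bot.read_state();R_=Ro.from_quat(s["orientation"]).as_matrix()[:2,0];t=s["tool_pos"]
print(dock(*t[:2]),np.degrees(np.arctan2(-R_[1],-R_[0]))+9.9,s["ft_force"],s["torque"])
cv2.imwrite("pics/s4.png",cv2.resize(bot.grab_frame("scene")[140:290,120:320],None,fx=4,fy=4,interpolation=cv2.INTER_CUBIC))
E
```

```text
(np.float64(-58.35813398244003), np.float64(2.5907303121029326)) -0.019215056973514777 [-16.1796582    1.83800098  12.92544197] [ 0.26378837  2.65463571 -0.06447098]
```

View pics/s4.png

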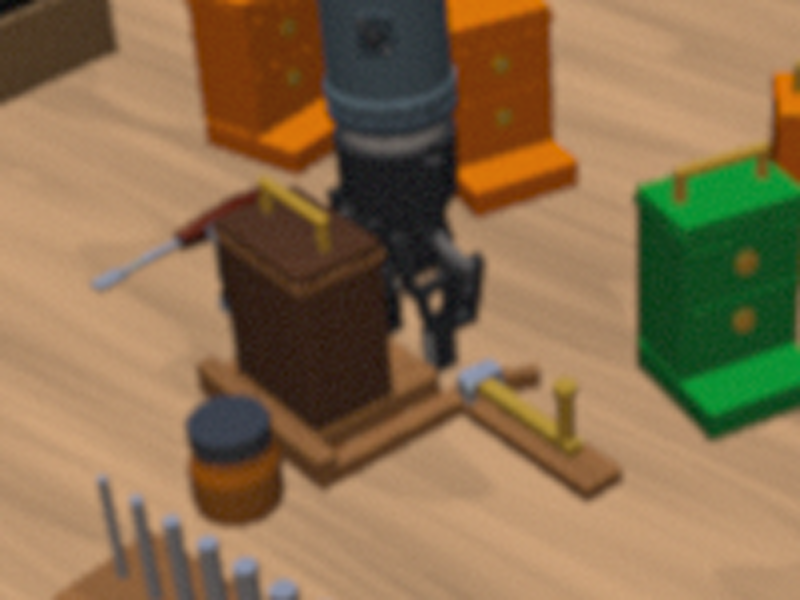

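servo_tool:
  commands:
    - [0.05,0.003,0,0,0]
    - [0.05,0.004,0,0,0]
    - [0.05,0.01,0,0,0]
    - [0.05,0.015,0,0,0]
    - [0.05,0.015,0,0,0]
    - [0.05,0,0,-0.04,0]
    - [0.0,0,0,-0.05,0]
    - [0.0,0,0,-0.05,0]
    - [0.0,0,0,-0.02,0]
    - [0.0,0,0,0,0]

```text
clock: 14.02
tool_pos: [584.1, -76.2, 170.6]
orientation: [0.087, 0.996, -0.001, 0.003]
ft_force: [-0.3, -0.1, -0.2]
width: 0.3
grip_force: 0.0
```

```bash
python3 - <<'E'
from cf import *
s=bot.read_state();t=s["tool_pos"]
print(t,dock(*t[:2]),s["joints"],s["width"])
cv2.imwrite("pics/w5.png",bot.grab_frame("wrist"))
E
```

```text
[584.13626075 -76.19615892 170.56634525] (np.float64(-99.25001250238807), np.float64(2.3752447264553176)) [-3.18956434e-01  3.70012412e-01  1.53133435e+00  5.36198058e-05
  1.23457277e+00 -1.71591436e+00] 0.27573625164427173
```

View pics/w5.png

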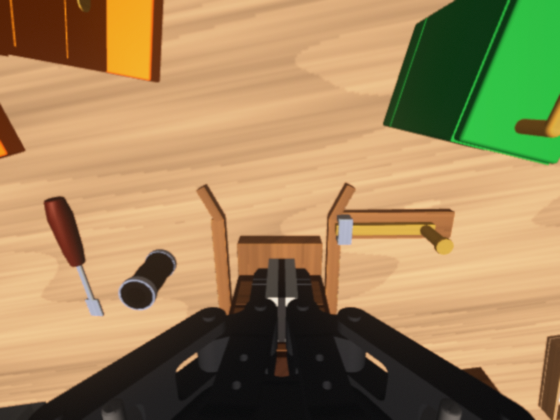

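```bash
python3 - <<'E'
from cf import *
p=bot.camera_params("wrist")
for n,u,v,z in(("toeR",238,237,24),("toeL",321,236,24),("cap",444,245,64),("barR",352,236,24),("railL",337,219,14),("railR",221,217,14)):
    X=at(p,u,v,z);print(n,X.round(1),np.round(dock(*X[:2]),1))
E
```

```text
toeR [ 616.7 -126.1   24. ] [-58.6 -41.2]
toeL [630.3 -42.5  24. ] [-59.6  43.5]
cap [639.5  61.1  64. ] [-68.3 147.1]
barR [635.8 -11.4  24. ] [-59.5  75.1]
railL [618.7 -23.   14. ] [-74.3  60.7]
railR [ 595.8 -140.8   14. ] [-76.7 -59.2]
```

servo_tool:
  commands:
    - [0.0,-0.004,0.023,0,0]
    - [0.0,-0.008,0.04,0,0]
    - [0.0,-0.008,0.045,0,0]
    - [0.0,-0.008,0.045,0,0]
    - [0.0,-0.006,0.03,0,0]
    - [0.0,0,0,0,10]
    - [0.0,0,0,0,10]
    - [0.0,0,0,0,10]
    - [0.0,0,0,0,10]
    - [0.0,0,0,0,10]
    - [0.0,0,0,0,10]
    - [0.0,0,0,0,10]
    - [0.0,0,0,0,10]
    - [0.0,0,0,0,10]
    - [0.0,0,0,0,0]

```text
clock: 15.95
tool_pos: [647.0, 98.6, 166.0]
orientation: [0.765, 0.644, -0.001, -0.001]
ft_force: [0.5, 0.9, 0.4]
width: -0.2
grip_force: 0.0
```

```bash
python3 - <<'E'
from cf import *
s=bot.read_state();t=s["tool_pos"]
print(t,dock(*t[:2]),Ro.from_quat(s["orientation"]).as_matrix()[:2,0])
E
```

```text
[646.98963112  98.56543531 166.02146948] (np.float64(-67.37917483279686), np.float64(185.34084446730037)) [0.17159272 0.98516784]
```

servo_tool:
  commands:
    - [0.0,0,0.002,0.03,0]
    - [0.0,0,0,0.045,0]
    - [0.0,0,0,0.04,0]
    - [0.0,0,0,0.017,0]
    - [0.0,0,0,0,0]
    - [0.0,0,0,0,0]

```text
clock: 16.7
tool_pos: [651.2, 98.2, 37.9]
orientation: [0.766, 0.643, 0.001, 0.001]
ft_force: [0.3, -0.1, 0.4]
width: 0.4
grip_force: 0.0
```

servo_tool:
  commands:
    - [0.0,-0.005,0,0,0]
    - [0.0,-0.005,0,0,0]
    - [0.0,-0.003,0,0,0]
    - [0.0,-0.003,0,0,0]
    - [0.0,0,0,0,0]

```text
clock: 17.32
tool_pos: [647.1, 82.2, 36.3]
orientation: [0.766, 0.643, -0.0, -0.0]
ft_force: [-0.1, 0.6, 0.9]
width: 0.0
grip_force: 0.0
```

servo_tool:
  commands:
    - [0.0,-0.004,0,0,0]
    - [0.0,-0.004,0,0,0]
    - [0.0,-0.004,0,0,0]
    - [0.0,-0.004,0,0,0]
    - [0.0,0,0,0,0]

```text
clock: 17.95
tool_pos: [644.3, 66.2, 36.3]
orientation: [0.766, 0.643, -0.0, 0.0]
ft_force: [0.0, 0.5, 0.6]
width: 0.3
grip_force: 0.0
```

servo_tool:
  commands:
    - [0.0,-0.005,0,0,0]
    - [0.0,-0.005,0,0,0]
    - [0.0,-0.005,0,0,0]
    - [0.0,-0.005,0,0,0]
    - [0.0,-0.005,0,0,0]
    - [0.0,-0.005,0,0,0]
    - [0.0,-0.003,0,0,0]
    - [0.0,0,0,0,0]

```text
clock: 18.95
tool_pos: [638.3, 33.7, 36.3]
orientation: [0.766, 0.643, -0.0, -0.0]
ft_force: [0.0, -0.3, -0.6]
width: -0.1
grip_force: 0.0
```

```bash
python3 - <<'E'
from cf import *
s=bot.read_state();t=s["tool_pos"];print(t,dock(*t[:2]))
c=cv2.resize(bot.grab_frame("scene")[180:290,150:310],None,fx=5,fy=5,interpolation=cv2.INTER_CUBIC)
cv2.imwrite("pics/s6.png",c)
E
```

```text
[638.32545415  33.74638944  36.25768656] (np.float64(-64.7700561276968), np.float64(119.99737371752433))
```

View pics/s6.png

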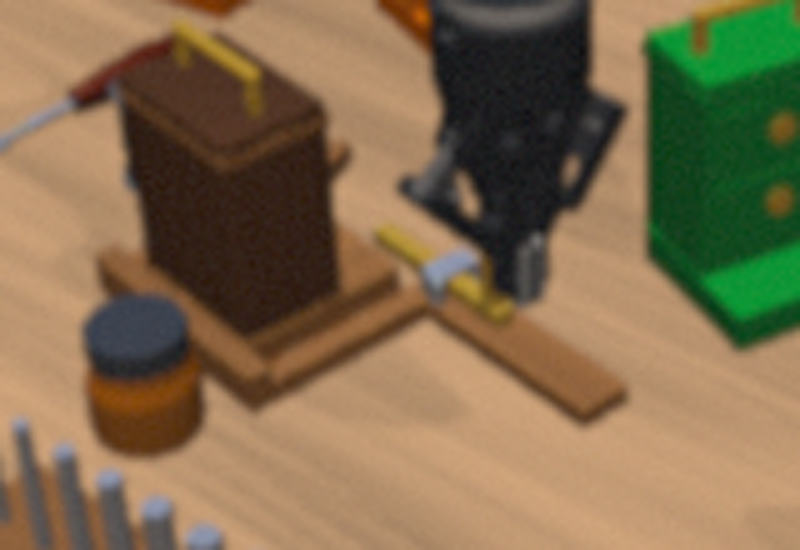

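The bolt is moving: the post at about (490,270) is against the fingers and the bar already crosses in front of the case. I'll push on to the end stop.

servo_tool:
  commands:
    - [0.0,-0.002,0,0,0]
    - [0.0,-0.002,0,0,0]
    - [0.0,-0.002,0,0,0]
    - [0.0,0,0,0,0]

```text
clock: 19.5
tool_pos: [637.3, 28.2, 36.2]
orientation: [0.766, 0.643, -0.0, -0.0]
ft_force: [-0.4, 0.6, -0.5]
width: 0.0
grip_force: 0.4
```

servo_tool:
  commands:
    - [0.0,-0.0015,0,0,0]
    - [0.0,-0.0015,0,0,0]
    - [0.0,0,0,0,0]

```text
clock: 19.88
tool_pos: [637.0, 25.2, 36.2]
orientation: [0.766, 0.643, -0.0, -0.0]
ft_force: [0.2, 1.0, 0.1]
width: 0.2
grip_force: 0.4
```

servo_tool:
  commands:
    - [0.0,-0.001,0,0,0]
    - [0.0,-0.001,0,0,0]
    - [0.0,0,0,0,0]

```text
clock: 20.25
tool_pos: [636.8, 24.2, 36.3]
orientation: [0.766, 0.643, 0.0, -0.0]
ft_force: [-0.3, 4.9, -0.2]
width: -0.1
grip_force: 2.4
```

servo_tool:
  commands:
    - [0.0,-0.001,0,0,0]
    - [0.0,-0.001,0,0,0]
    - [0.0,0,0,0,0]

```text
clock: 20.62
tool_pos: [636.8, 24.1, 36.4]
orientation: [0.766, 0.643, 0.002, -0.001]
ft_force: [1.7, 10.7, -0.6]
width: 0.0
grip_force: 5.5
```

servo_tool:
  commands:
    - [0.0,0.005,0,0,0]
    - [0.0,0.015,0,0,0]
    - [0.0,0.02,0,0,0]
    - [0.0,0,0,-0.04,0]
    - [0.0,0,0,-0.05,0]
    - [0.0,0,0,-0.05,0]
    - [0.0,0.04,0,-0.02,0]
    - [0.0,0.05,0,0,0]
    - [0.0,0.05,0,0,0]
    - [0.0,0.03,0,0,0]
    - [0.0,0,0,0,0]

```text
clock: 22.0
tool_pos: [672.2, 232.0, 195.9]
orientation: [0.765, 0.645, 0.0, -0.0]
ft_force: [0.8, -0.4, -0.7]
width: -0.4
grip_force: 0.0
```

```bash
python3 - <<'E'
from cf import *
cv2.imwrite("pics/t7.png",cv2.resize(bot.grab_frame("top")[130:280,235:435],None,fx=4,fy=4,interpolation=cv2.INTER_CUBIC))
E
```

```text
(no output)
```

View pics/t7.png

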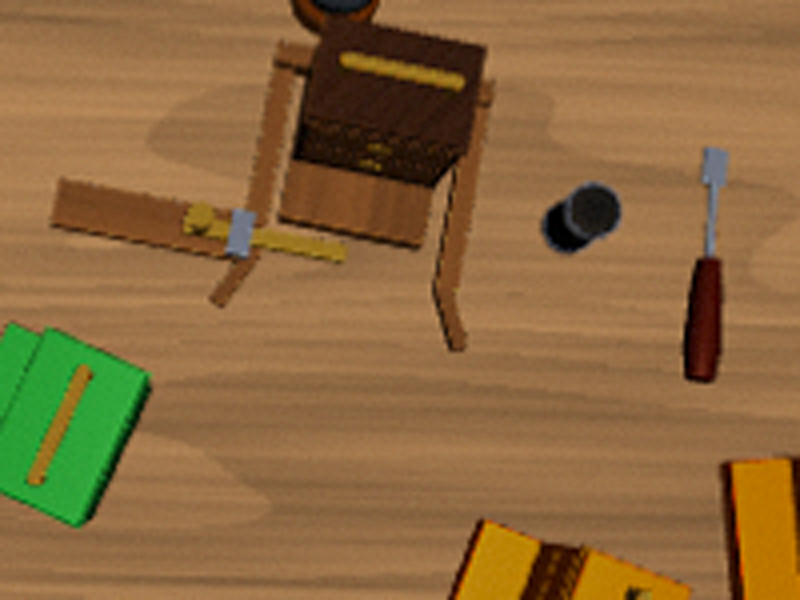

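```bash
python3 - <<'E'
from cf import *
p=bot.camera_params("top");q=lambda u,v:(235+(u+.5)/4-.5,130+(v+.5)/4-.5)
s,r=fit(p,[(48,45,140,*q(324,22)),(48,-45,140,*q(487,46)),(-48,45,24,*q(279,221)),(-48,-45,24,*q(417,248))],[680,-95,-.17])
print(dock(*s[:2]),np.degrees(s[2])+9.9,r.tolist());X=at(p,*q(200,219),64);print(dock(*X[:2]))
E
```

```text
(np.float64(-2.3485228789229273), np.float64(1.7448343313504693)) 0.44915328647871355 [[-0.1, -1.2], [-0.7, 0.7], [-0.3, 0.2], [1.2, 0.4]]
(np.float64(-65.42419895136773), np.float64(92.61405091388562))
```

```bash
python3 -c "
from rig import bot
print(bot.close_job())"
```

```text
the job is handed in; nothing more can be done
None
```

The case is home and square against the dock's back stop, the keeper bolt is pushed across to its end stop, and I handed the job in at about 22 s; the barrel, jar, seating tool and screwdriver were not touched.

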